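Weigh up a centrifuge carrier with balancing rings

ROBOT

A 6-joint arm with a two-finger parallel gripper is mounted at the origin on the work surface. World frame = base frame: x ahead of the robot, y to its left, z up, the work surface at z = 0. Lengths are in mm, angles in rad, forces in N, time in s.
With the tool pointing down it reaches from about 350 to 975 mm from the base axis. Payload 4.9 kg.
Tool frame: the origin (TCP) lies at the very end of the fingers, on their centre line; the grasp point (between the pads) lies 19 mm behind it (pinch_z is the distance from the TCP to the grasp point, in mm); z points along the fingers, y is the line along which they close (so a half turn about z gives the same grasp; the last joint's range is limited). The gripper opens to 85 mm and grips with 20 to 120 N. Pads are 22 mm wide; open, the fingers measure 114 mm over their backs; the gripper's body (76 mm by 85 mm) begins 54 mm behind the grasp point. The pads swing forward as they close: fully open they stand 13 mm farther back than shut.
Start: joints at [-1.417, 0.053, 1.613, -0, 1.476, -0.119], TCP at [168.388, -601.869, 231.304] pointing down, gripper open.
Joint ranges: [-3.01, 3.01], [-1.01, 2.22], [0.06, 2.58], [-1.02, 4.17], [0.09, 2.62], [-3.14, 3.14]. Speed limits (rad/s): [2.57, 2.57, 3.14, 3.14, 3.14, 3.14].

INTERFACE

Orientations are given as a unit quaternion [x, y, z, w].
In Python, from cell import sense, capture, get_calibration, hand_in, pinch_z gives the robot as it stands.
- The arm moves only by the tool arm_command, never from a script. Its arguments are lists of equal length, an entry for each row: "angular": the turn, a rotation vector about the tool's x, y, z in degrees, a list of three; "translation": the shift along the tool's x, y, z in mm, a list of three; "grip": the gripper's target within -1 to 1 (shut at 1, half-way at 0, fully open at -1). A call has 1 to 5 rows; each row is the pose to reach, as a shift and turn from the pose commanded when the call began, along the tool's axes at that moment; what a row does not reach only later rows make up. A row lasts 1/10 s, in which the tool goes at most 50 mm and 8.59 degrees, less where a joint would pass 70% of its speed; a pose out of reach is approached as far as the arm can. A call with a gripper value outside its range is refused whole. The fingers move at their own pace and stop on an object; "squeeze" is the grip in N (left out, the last holds). Time passes only in rows, so rows that repeat a pose let the fingers close. It gives the time, the measured TCP pose, the force, the opening and the grip force at its end, in the units of the state.
- sense(): the state, without advancing time (a new reading comes with each control period).
- capture(name): name is "scene" or "top"; returns the picture (480x640x3 uint8, red, green, blue); there is no depth.
- get_calibration(name): a dict with "fx", "fy", "cx", "cy" (pixels), "world_from_camera" (4x4, takes a point from camera to world coordinates). Camera axes: x right, y down, z forward; pixel columns grow to the right and rows downward; lengths in mm; the calibration is good to about 2 mm. A picture is of the moment at which its call begins. get_calibration takes no time and is no camera call.
- hand_in(): hands the job in; it is judged then, once.
The state is a dict: "time": time; "joints": joint angles; "dq": joint speeds; "tau": joint torques, N m; "tool_pos": TCP position; "eef_rot": TCP orientation; "wrist_force": force on the tool from outside, world axes, zero at the start; "moment": the same for the moment, N m; "finger_gap": finger opening in mm; "gripper_force": force on a finger pad.
Only numpy, scipy, OpenCV 4.12 (cv2) and the standard library are available. Lean on these libraries where they do the work, as an engineer would, in place of code of your own. Each camera call takes 0.05 s, during which the arm holds its last target. There are 200 camera calls.

TASK

The tube carrier on the bench scale is too light: bring it up to weight by adding steel rings from the blue mat one by one onto the scale's pin, letting go after each, until the settled red needle stands within the green band. Ease each ring over the pin and lower it fully home, flat on the pan or on the ring below, gently: keep the force on pan and pin under 10 N and never let a ring fall. Leave the spare rings lying flat away from the scale and the bystanders undisturbed.

Things in the scene. Friction and masses are not known exactly. Their poses are not given: they have to be found in the camera images.
- needle (a joint): Red needle of the scale's dial. In rad: 0 = empty end; grows by 0.1 rad per mm that the pan sinks. The dial's green band runs from 1.40 to 2.05 rad. Each ring adds about 0.5 rad. It shows the weight only when nothing but rings presses on the pan and it has settled (about 0.6 s).
- pan_mark (a point): Centre of the round mark (60 mm) on the pan's top face, z up; it sinks with the pan. A brass pin rises in the mark: 15 mm diameter, 42 mm high above the pan, its top 9 mm a cone narrowing to 3 mm. The pin is eccentric: its axis stands firmly 5.5 mm away from this point, in a direction that differs every time and is not reported, so it has to be felt (or seen).
- pan: Sprung steel pan of the scale with its pin and carrier, 130 mm along x, 190 along y, 6 thick; origin at the middle of its top face, 40 mm along +y from the mark. Top face 96 mm above the bench at needle 0; sinks 1 mm per 0.157 N, firm stop after 26 mm (needle 2.6).
- carrier_top (a point): Middle of the top of the blue carrier with three capped sample tubes, clamped on the pan: 90 mm along x, 40 along y; this point, on the caps, is 55 mm above the pan and 105 mm along +y from the mark. Not to be handled.
- dial (a point): Centre of the flat round dial (94 mm) on the scale's housing beyond the pan, 65 mm above the bench; z up.
- ring_a_mid (a point): Loose steel balancing ring, 40 mm outer diameter, 18 mm bore, 10 mm thick, about 80 g, lying flat on the blue mat (mat 4 mm thick); the point is its centre, half-way up, z along its axis. All four rings look alike; neighbours lie about 100 mm apart centre to centre.
- ring_b_mid (a point): Loose steel balancing ring, 40 mm outer diameter, 18 mm bore, 10 mm thick, about 80 g, lying flat on the blue mat (mat 4 mm thick); the point is its centre, half-way up, z along its axis. All four rings look alike; neighbours lie about 100 mm apart centre to centre.
- ring_c_mid (a point): Loose steel balancing ring, 40 mm outer diameter, 18 mm bore, 10 mm thick, about 80 g, lying flat on the blue mat (mat 4 mm thick); the point is its centre, half-way up, z along its axis. All four rings look alike; neighbours lie about 100 mm apart centre to centre.
- ring_d_mid (a point): Loose steel balancing ring, 40 mm outer diameter, 18 mm bore, 10 mm thick, about 80 g, lying flat on the blue mat (mat 4 mm thick); the point is its centre, half-way up, z along its axis. All four rings look alike; neighbours lie about 100 mm apart centre to centre.
- stopper: Cork stopper, 28 mm wide, 28 mm high, standing on the mat; bystander. Origin at the centre of its underside.
- cap: Red bottle cap, 32 mm wide, 12 mm high, on the mat; bystander. Origin at the centre of its underside.
- reagent: Amber reagent bottle, 68 mm wide, 150 mm high; bystander. Origin at the centre of its underside.
- beaker: Glass beaker, 72 mm wide, 90 mm high; bystander. Origin at the centre of its underside.
- jar: White jar with green cap, 56 mm wide, 80 mm high; bystander. Origin at the centre of its underside.
- marker: Yellow marker pen, 14 mm thick, 134 mm long, lying; bystander. Origin at its middle.

How it is judged:
By the outcome, as a careful person would: the job done as asked, in the order asked, and still so for the second after the job is handed in, with the robot touching nothing.
It also fails if it takes over 72 s, if anything falls off the work surface, if the arm or the gripper's body presses on something with over 40 N, if the wrist force passes 120 N, or if a joint passes its speed limit or range.

## Working session

There is one attempt and no reset: what is moved stays moved. The work goes in short steps, Python scripts to look and compute and a tool call to move; the robot and the scene stay as the last step left them, time stands still between calls to the robot, and variables do not carry over. Pictures are saved under pics/ and viewed, at most 10 in all, crops included, and the job is handed in when it is done.

Besides the shell and the picture viewer there is one more tool, called by a JSON object that holds its "name" and its "arguments", one argument or row to a line. arm_command: Moves the arm, as the interface text tells. Its arguments: {"type":"object","properties":{"angular":{"type":"array"},"translation":{"type":"array"},"grip":{"type":"array"},"squeeze":{"type":"number"}},"required":["angular","translation","grip"]}

```bash
mkdir -p pics; ls
python3 - <<'E'
from cell import *
import cv2,json
for n in("scene","top"):
    cv2.imwrite(f"pics/{n}0.png",capture(n)[:,:,::-1]); c=get_calibration(n); print(n,c)
print(sense(),pinch_z)
E
```

```text
pics
scene {'fx': 449.08750683795205, 'fy': 449.08750683795205, 'cx': 319.92393532757586, 'cy': 239.89338974216744, 'world_from_camera': array([[ 7.96838491e-01,  5.06955096e-01, -3.28701917e-01,
         1.01139041e+03],
       [ 6.04138531e-01, -6.75800255e-01,  4.22268459e-01,
        -5.59836484e+02],
       [-8.06569246e-03, -5.35061255e-01, -8.44774762e-01,
         1.22506267e+03],
       [ 0.00000000e+00,  0.00000000e+00,  0.00000000e+00,
         1.00000000e+00]])}
top {'fx': 487.6424838428255, 'fy': 487.6424838428255, 'cx': 322.24451651803497, 'cy': 240.46530400082904, 'world_from_camera': array([[ 1.92406491e-02, -9.74766873e-01,  2.22394562e-01,
         3.21244155e+02],
       [-9.99809605e-01, -1.80358805e-02,  7.44715570e-03,
        -2.10078215e+01],
       [-3.24815892e-03, -2.22495508e-01, -9.74928304e-01,
         1.25757736e+03],
       [ 0.00000000e+00,  0.00000000e+00,  0.00000000e+00,
         1.00000000e+00]])}
{'time': 0.1, 'joints': array([-1.41700925e+00,  5.33152640e-02,  1.61412421e+00, -1.14578437e-05,
        1.47605054e+00, -1.18976812e-01]), 'dq': array([ 0.00017684, -0.00247068, -0.00199582, -0.00028317, -0.00080042,
       -0.00023618]), 'tau': array([-1.17593136e-04, -3.94906318e+01, -3.71361029e+01, -1.52594430e-04,
        3.97142605e-03, -7.64520223e-06]), 'tool_pos': array([ 168.29560632, -601.32926746,  230.1902434 ]), 'eef_rot': array([ 9.90713869e-01,  1.35960032e-01, -2.22129253e-05, -9.48437813e-04]), 'wrist_force': array([ 1.04240004, -0.39425089,  0.52289521]), 'moment': array([ 0.02656804, -0.04011533,  0.03357157]), 'gripper_force': 0.0, 'finger_gap': 85.63425283200341} 18.700000000000003
```

View pics/top0.png

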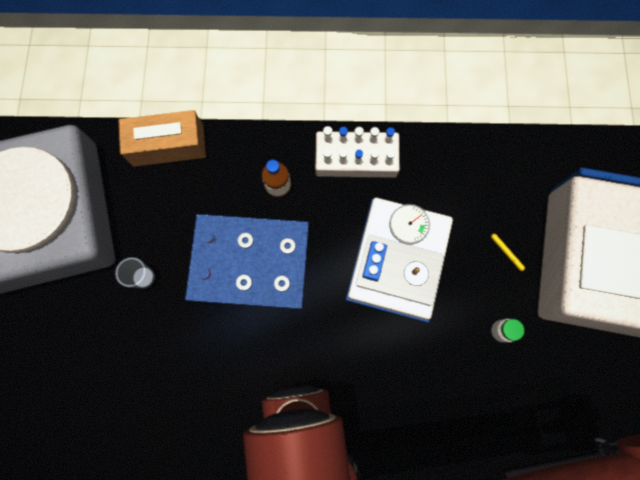

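View pics/scene0.png

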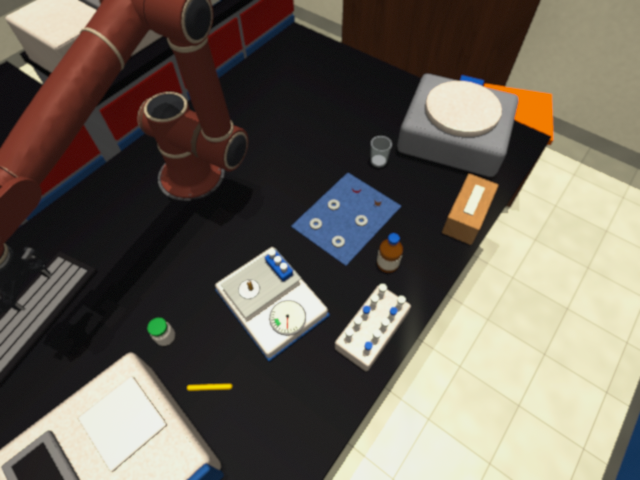

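The top view shows the rings at about (245,240), (288,245), (244,282) and (282,283). The pan mark with its pin is at (416,272) and the dial at (410,224). The scene view shows the same layout, with the mark at (249,288).

```bash
cat > h.py <<'E'
import numpy as np,cv2
from cell import *
def ray(n,u,v):
    c=get_calibration(n);T=c["world_from_camera"]
    d=T[:3,:3]@np.array([(u-c["cx"])/c["fx"],(v-c["cy"])/c["fy"],1]);return T[:3,3],d
def plane(n,u,v,z):
    o,d=ray(n,u,v);return o+d*(z-o[2])/d[2]
def tri(a,b):
    (o,d),(p,e)=ray("top",*a),ray("scene",*b)
    s=np.linalg.lstsq(np.c_[d,-e],p-o,rcond=None)[0];x,y=o+s[0]*d,p+s[1]*e
    return (x+y)/2,np.linalg.norm(x-y)
def blobs(m,lo,hi):
    n,l,s,c=cv2.connectedComponentsWithStats(m.astype(np.uint8))
    return [(c[i],s[i]) for i in range(1,n) if lo<=s[i,4]<=hi]
E
python3 - <<'E'
from h import *
for n,r in(("top",(190,215,310,310)),("scene",(285,170,405,265))):
    im=cv2.imread(f"pics/{n}0.png");x0,y0,x1,y1=r
    g=im[y0:y1,x0:x1].astype(int)
    m=g[:,:,2]>110   # red channel: ring bright, mat dark
    for c,s in blobs(m,15,400):
        # weighted centroid
        u,v=c+[x0,y0];print(n,(u,v),s,plane(n,u,v,14).round(1))
t=cv2.imread("pics/top0.png")[190:325,340:460];s=cv2.imread("pics/scene0.png")[240:360,210:335]
k=dict(fx=4,fy=4,interpolation=cv2.INTER_CUBIC)
a=cv2.resize(t,None,**k)
cv2.imwrite("pics/t1.png",a);cv2.imwrite("pics/s1.png",cv2.resize(s,None,**k))
E
```

```text
top (np.float64(244.75135135135136), np.float64(239.65405405405406)) [ 47  17  17  16 185] [603.3 191.4  14. ]
top (np.float64(287.2352941176471), np.float64(245.3475935828877)) [ 89  23  17  16 187] [590.2  79.6  14. ]
top (np.float64(243.2422680412371), np.float64(281.91752577319585)) [ 45  59  17  17 194] [492.  189.2  14. ]
top (np.float64(281.3453608247423), np.float64(282.88659793814435)) [ 83  60  17  17 194] [491.4  91.3  14. ]
scene (np.float64(333.3076923076923), np.float64(203.85576923076923)) [ 42  29  13  11 104] [489.5 186.8  14. ]
scene (np.float64(360.9732142857143), np.float64(219.83928571428572)) [ 70  45  13  11 112] [600.9 188.5  14. ]
scene (np.float64(315.2), np.float64(222.89090909090908)) [ 24  48  13  11 110] [488.   88.7  14. ]
scene (np.float64(337.9159663865546), np.float64(240.68067226890756)) [ 47  65  13  12 119] [587.8  77.6  14. ]
scene (np.float64(391.578231292517), np.float64(250.52380952380952)) [ 98  75  18  12 147] [744.1 149.1  14. ]
scene (np.float64(388.01851851851853), np.float64(262.53703703703707)) [96 90 17  5 54] [758.5 105.8  14. ]
```

View pics/t1.png

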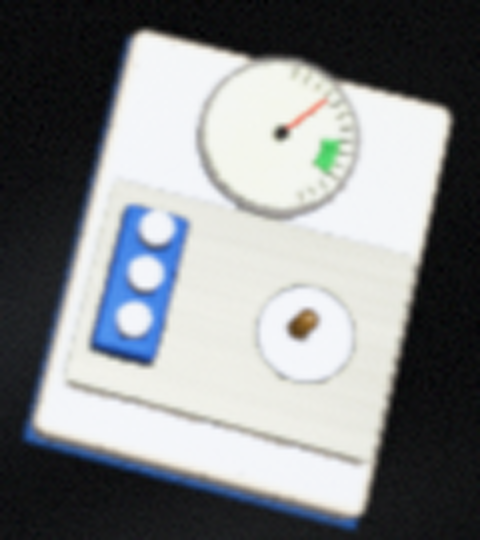

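View pics/s1.png

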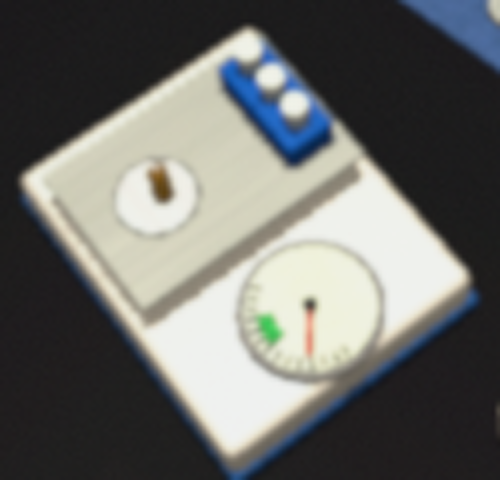

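The crops show the needle at roughly 0.65 rad, so two rings should be enough. The pin stands left of the mark centre in the top view.

```bash
cat >> h.py <<'E'
def dial(im):
    """needle angle (rad) from the top picture (RGB), green band centre = 1.725"""
    x0,y0=380,195;k=8
    a=cv2.resize(im[y0:y0+60,x0:x0+65],None,fx=k,fy=k,interpolation=cv2.INTER_CUBIC).astype(int)
    r,g,b=a[...,0],a[...,1],a[...,2]
    red=np.argwhere((r-g>60)&(r-b>60))[:,::-1]/k+[x0,y0]
    gr=np.argwhere((g-r>60)&(g-b>40))[:,::-1]/k+[x0,y0]
    P=lambda q:plane("top",q[0],q[1],65)[:2]
    C=P((340+281/4,190+132/4));R=np.array([P(q) for q in red])-C;G=np.array([P(q) for q in gr])-C
    ang=lambda q:np.arctan2(q[1],q[0])
    far=R[np.linalg.norm(R,axis=1)>8].mean(0)
    return 1.725+ang(G.mean(0))-ang(far),C
E
python3 - <<'E'
from h import *
I={n:cv2.imread(f"pics/{n}0.png")[:,:,::-1] for n in("top","scene")}
n,C=dial(I["top"]);print("needle",n,"dial",C)
res={}
for nm,(x0,y0,w,h) in {"top":(400,257,32,32),"scene":(235,276,28,26)}.items():
    k=8;a=cv2.resize(np.ascontiguousarray(I[nm][y0:y0+h,x0:x0+w]),None,fx=k,fy=k,interpolation=cv2.INTER_CUBIC).astype(int)
    f=lambda p:(np.array(p)+.5)/k-.5+[x0,y0]
    s=a[...,0]-a[...,2]; V=a.sum(2)
    brown=(a[...,2]<130).astype(np.uint8)
    b=max(blobs(brown,50,1e5),key=lambda t:t[1][4]);ys,xs=np.nonzero(brown);
    pc=f(b[0]); r=cv2.minAreaRect(np.argwhere(brown)[:,::-1].astype(np.float32))
    white=((a[...,2]>225)|(brown>0)).astype(np.uint8)
    cs,_=cv2.findContours(white,cv2.RETR_EXTERNAL,cv2.CHAIN_APPROX_NONE);c=max(cs,key=cv2.contourArea)
    e=cv2.fitEllipse(c);mc=f(e[0])
    # pin ends along its image axis: px bounds
    print(nm,"mark",mc,np.array(e[1])/k,"pin",pc,f(r[0]),np.array(r[1])/k,plane(nm,*mc,96-10*n).round(1),"pin@+20",plane(nm,*pc,116-10*n).round(1))
    res[nm]=(mc,pc)
print(tri(res["top"][0],res["scene"][0]),tri(res["top"][1],res["scene"][1]))
E
```

```text
needle 0.6356303135141493 dial [ 642.67512042 -233.43537677]
top mark [415.87887192 273.03721237] [22.51998901 23.72398949] pin [415.19199173 270.70115248] [415.21875191 270.71875   ] [5.03813553 7.60139704] [ 511.1 -240.    89.6] pin@+20 [ 513.4 -234.8  109.6]
scene mark [248.3978138  289.02067852] [14.90519524 17.47615242] pin [249.77495207 285.749281  ] [249.75407982 285.72885799] [8.91704655 4.72815323] [ 507.7 -242.5   89.6] pin@+20 [ 512.9 -238.3  109.6]
(array([ 509.62859197, -241.35067899,   91.15821462]), np.float64(3.999460374285716)) (array([ 512.85383378, -236.44887   ,  107.38248773]), np.float64(3.1182409591133124))
```

{"name": "arm_command", "arguments": {
  "angular": [
    [0,0,4],
    [0,0,8],
    [0,0,12],
    [0,0,15.63],
    [0,0,15.63]
  ],
  "translation": [
    [31,-37,0],
    [62,-74,0],
    [93,-111,0],
    [124,-148,0],
    [155,-185,0]
  ],
  "grip": [-0.5,-0.5,-0.5,-0.5,-0.5],
  "squeeze": 40
}}

```text
time: 0.6
tool_pos: [268.1, -379.9, 230.7]
eef_rot: [1.0, -0.001, -0.0, -0.0]
wrist_force: [0.2, 0.8, -0.4]
finger_gap: 64.0
gripper_force: 0.0
```

{"name": "arm_command", "arguments": {
  "angular": [
    [0,0,0],
    [0,0,0],
    [0,0,0],
    [0,0,0],
    [0,0,0]
  ],
  "translation": [
    [21,-45,0],
    [42,-90,0],
    [63,-135,0],
    [84,-180,0],
    [105,-225,0]
  ],
  "grip": [-0.5,-0.5,-0.5,-0.5,-0.5]
}}

```text
time: 1.1
tool_pos: [373.0, -155.0, 231.0]
eef_rot: [1.0, -0.0, 0.0, 0.0]
wrist_force: [1.0, -0.7, 0.1]
finger_gap: 64.2
gripper_force: 0.0
```

{"name": "arm_command", "arguments": {
  "angular": [
    [0,0,0],
    [0,0,0],
    [0,0,0],
    [0,0,0],
    [0,0,0]
  ],
  "translation": [
    [21,-45,20],
    [42,-90,40],
    [63,-135,60],
    [84,-180,80],
    [105,-225,100]
  ],
  "grip": [-0.5,-0.5,-0.5,-0.5,-0.5]
}}

```text
time: 1.6
tool_pos: [471.1, 55.3, 137.0]
eef_rot: [1.0, 0.0, 0.0, 0.0]
wrist_force: [0.5, -1.3, 0.6]
finger_gap: 64.4
gripper_force: 0.0
```

{"name": "arm_command", "arguments": {
  "angular": [
    [0,0,0],
    [0,0,0],
    [0,0,0]
  ],
  "translation": [
    [9,-17,30],
    [18,-34,60],
    [18,-34,60]
  ],
  "grip": [-0.5,-0.5,-0.5]
}}

```text
time: 1.9
tool_pos: [485.3, 88.8, 72.6]
eef_rot: [1.0, 0.001, -0.005, -0.0]
wrist_force: [-1.1, -0.3, -0.1]
finger_gap: 63.9
gripper_force: 0.0
```

Run:
```python
from h import *
s=sense();print(s["tool_pos"],s["eef_rot"],s["wrist_force"])
for n in("top","scene"):
    im=capture(n);cv2.imwrite(f"pics/{n}2.png",im[:,:,::-1])
```

```text
[485.32952671  88.75110172  72.62746408] [ 9.99986238e-01  1.42518875e-03 -5.04895976e-03 -3.50645633e-05] [-1.08935146 -0.28672109 -0.07256605]
```

{"name": "arm_command", "arguments": {
  "angular": [
    [0,0,0],
    [0,0,0],
    [0,0,0]
  ],
  "translation": [
    [2,-1,20],
    [4,-1,40],
    [4,-1,40]
  ],
  "grip": [-0.5,-0.5,-0.5]
}}

```text
time: 2.3
tool_pos: [491.9, 87.2, 37.3]
eef_rot: [1.0, -0.001, -0.001, 0.0]
wrist_force: [-0.2, -0.8, 0.3]
finger_gap: 63.8
gripper_force: 0.0
```

Run:
```python
from h import *
im=capture("scene");cv2.imwrite("pics/s2.png",cv2.resize(im[170:265,270:390],None,fx=5,fy=5,interpolation=cv2.INTER_CUBIC)[:,:,::-1])
s=sense();print(s["tool_pos"],s["eef_rot"],s["wrist_force"])
```

```text
[492.77429995  87.38478637  38.54937006] [ 9.99999816e-01 -5.95600328e-04 -7.63631652e-05  8.60293799e-05] [ 0.91365323  0.04906073 -0.00705295]
```

View pics/s2.png

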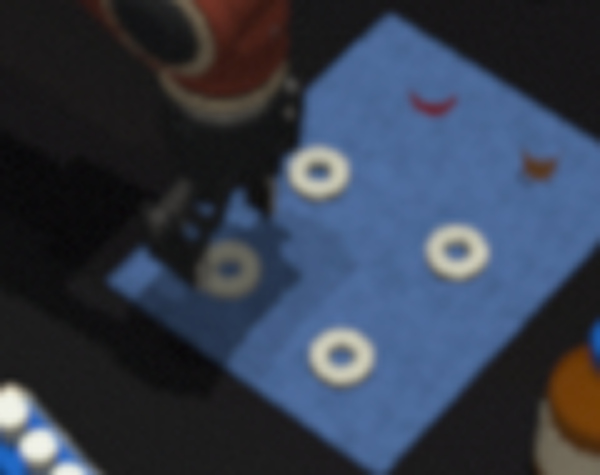

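The pads straddle ring D, which sits at (230,268) in the crop. I'll descend on it now.

{"name": "arm_command", "arguments": {
  "angular": [
    [0,0,0],
    [0,0,0],
    [0,0,0],
    [0,0,0],
    [0,0,0]
  ],
  "translation": [
    [-2.5,-2.5,8],
    [-2.5,-2.5,16],
    [-2.5,-2.5,23],
    [-2.5,-2.5,28],
    [-2.5,-2.5,31]
  ],
  "grip": [-0.5,-0.5,-0.5,-0.5,-0.5]
}}

```text
time: 2.85
tool_pos: [490.0, 90.7, 6.2]
eef_rot: [1.0, 0.0, -0.0, 0.0]
wrist_force: [-0.1, 1.0, 0.5]
finger_gap: 64.3
gripper_force: 0.0
```

{"name": "arm_command", "arguments": {
  "angular": [
    [0,0,0],
    [0,0,0]
  ],
  "translation": [
    [0,0,0],
    [0,0,0]
  ],
  "grip": [-0.2,-0.2]
}}

```text
time: 3.05
tool_pos: [490.4, 90.7, 6.9]
eef_rot: [1.0, 0.0, -0.0, 0.0]
wrist_force: [-0.9, 0.9, -0.4]
finger_gap: 51.1
gripper_force: 0.0
```

{"name": "arm_command", "arguments": {
  "angular": [
    [0,0,0],
    [0,0,0],
    [0,0,0],
    [0,0,0]
  ],
  "translation": [
    [0,0,1.5],
    [0,0,1.5],
    [0,0,1.5],
    [0,0,1.5]
  ],
  "grip": [0.2,0.4,0.4,0.4]
}}

```text
time: 3.45
tool_pos: [491.0, 90.7, 6.6]
eef_rot: [1.0, 0.0, 0.0, 0.0]
wrist_force: [-2.5, -0.1, 5.1]
finger_gap: 37.2
gripper_force: 39.4
```

Run:
```python
from h import *
s=sense();print(s)
```

```text
{'time': 3.45, 'joints': array([ 3.35602966e-02,  1.33150249e-02,  2.06131634e+00, -6.01130328e-05,
        1.06616296e+00,  1.60437648e+00]), 'dq': array([ 0.00057068, -0.00105344, -0.00014582, -0.00041297, -0.00115685,
       -0.00152426]), 'tau': array([-1.33736255e-01, -2.85520327e+01, -2.90055370e+01,  2.29035714e-02,
       -6.49576820e-01, -3.68935789e-02]), 'tool_pos': array([491.04274819,  90.71281953,   6.60207659]), 'eef_rot': array([9.99999920e-01, 4.59142330e-06, 3.99823888e-04, 1.29034366e-05]), 'wrist_force': array([-2.499741  , -0.1138209 ,  5.08577094]), 'moment': array([-0.11340781,  0.35568661,  0.05565098]), 'gripper_force': 39.376777689903975, 'finger_gap': 37.245316009789896}
```

{"name": "arm_command", "arguments": {
  "angular": [
    [0,0,0],
    [0,0,0],
    [0,0,0],
    [0,0,0],
    [0,0,0]
  ],
  "translation": [
    [0,0,-15],
    [0,0,-35],
    [0,0,-70],
    [0,0,-110],
    [0,0,-110]
  ],
  "grip": [0.4,0.4,0.4,0.4,0.4]
}}

```text
time: 3.95
tool_pos: [494.8, 90.9, 122.2]
eef_rot: [1.0, 0.0, 0.006, -0.0]
wrist_force: [1.8, -0.5, 0.9]
finger_gap: 37.8
gripper_force: 40.3
```

Run:
```python
from h import *
im=capture("scene");s=sense();print(s["tool_pos"],s["wrist_force"],s["finger_gap"])
t=capture("top")
f=lambda a:cv2.resize(a,(400,400),interpolation=cv2.INTER_CUBIC)
cv2.imwrite("pics/s3.png",np.hstack([f(im[150:250,270:370]),f(t[200:300,220:320])])[:,:,::-1])
```

```text
[492.98053198  90.82616404 119.16839807] [-0.9976397  -0.71125428 -0.28644145] 37.474364490248746
```

View pics/s3.png

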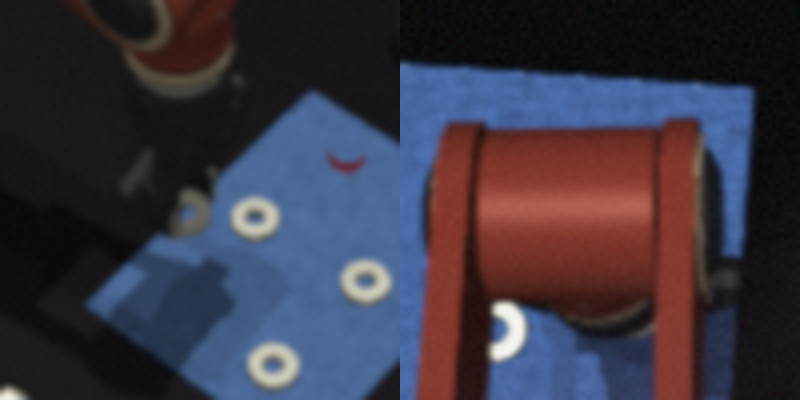

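Ring D is in the grip and level, at (187,212) in the left crop. Next I'll carry it over to the pin.

{"name": "arm_command", "arguments": {
  "angular": [
    [0,0,0],
    [0,0,0],
    [0,0,0],
    [0,0,0],
    [0,0,0]
  ],
  "translation": [
    [0,20,-25],
    [3,50,-55],
    [6,90,-65],
    [9,130,-65],
    [12,170,-65]
  ],
  "grip": [0.4,0.4,0.4,0.4,0.4]
}}

```text
time: 4.55
tool_pos: [501.5, -80.5, 178.8]
eef_rot: [1.0, 0.0, -0.001, -0.0]
wrist_force: [0.9, -0.1, -1.0]
finger_gap: 37.3
gripper_force: 40.4
```

{"name": "arm_command", "arguments": {
  "angular": [
    [0,0,0],
    [0,0,0],
    [0,0,0],
    [0,0,0],
    [0,0,0]
  ],
  "translation": [
    [2,40,0],
    [4,80,0],
    [7,120,0],
    [9,150,0],
    [9,150,0]
  ],
  "grip": [0.4,0.4,0.4,0.4,0.4]
}}

```text
time: 5.05
tool_pos: [510.2, -232.0, 177.8]
eef_rot: [1.0, -0.002, -0.002, -0.001]
wrist_force: [0.7, 1.2, -1.4]
finger_gap: 37.7
gripper_force: 40.5
```

{"name": "arm_command", "arguments": {
  "angular": [
    [0,0,0],
    [0,0,0],
    [0,0,0]
  ],
  "translation": [
    [0,0,0],
    [0,0,0],
    [0,0,0]
  ],
  "grip": [0.4,0.4,0.4]
}}

```text
time: 5.35
tool_pos: [511.2, -228.0, 179.7]
eef_rot: [1.0, 0.001, -0.0, -0.0]
wrist_force: [0.1, 0.9, -0.3]
finger_gap: 37.4
gripper_force: 40.5
```

{"name": "arm_command", "arguments": {
  "angular": [
    [0,0,0],
    [0,0,0],
    [0,0,0],
    [0,0,0]
  ],
  "translation": [
    [2,4,15],
    [2,8,30],
    [2,8,30],
    [2,8,30]
  ],
  "grip": [0.4,0.4,0.4,0.4]
}}

```text
time: 5.75
tool_pos: [512.7, -236.9, 148.9]
eef_rot: [1.0, -0.0, -0.001, -0.001]
wrist_force: [-0.3, -0.2, -0.8]
finger_gap: 37.0
gripper_force: 40.5
```

Run:
```python
from h import *
im=capture("scene");s=sense();print(s["tool_pos"],s["wrist_force"],s["finger_gap"])
t=capture("top")
f=lambda a:cv2.resize(a,(400,400),interpolation=cv2.INTER_CUBIC)
cv2.imwrite("pics/s4.png",np.hstack([f(im[240:320,210:290]),f(t[200:300,370:470])])[:,:,::-1])
```

```text
[ 513.20316017 -237.15542815  149.88594429] [-0.18613724 -0.69564379 -0.30264721] 37.02894783748744
```

View pics/s4.png

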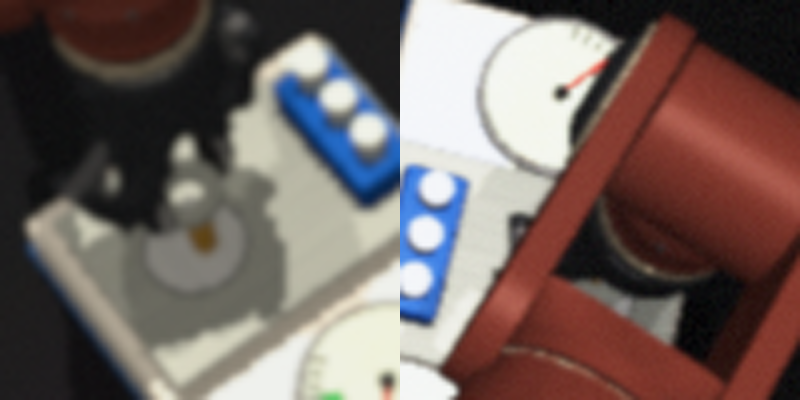

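Scene view: the held ring is at about (188,195) in the crop, above the pin at (205,237).

Run:
```python
from h import *
a=cv2.imread("pics/s4.png")[:,:400,::-1].astype(int)
sub=a[165:225,155:225]
print(sub[::6,::5,0])
for p in((188,193),(188,197),(186,195),(190,195)): print(p,plane("scene",(p[0]+.5)/5-.5+210,(p[1]+.5)/5-.5+240,152.3).round(1))
print(plane("scene",249.77,285.75,108).round(1))
```

```text
[[ 20  19  26  51  87 109 113 110 103  93  81  65  45  42]
 [ 21  18  23  46  76  96 101 101 100 100  99  91  74  58]
 [ 21  23  36  61  85 101 111 112 108 105 104 102  94  87]
 [ 21  28  54  86 118 145 163 168 156 132 112 104 102 105]
 [ 20  32  65 114 161 188 199 201 193 167 128 106 102 104]
 [ 20  29  67 130 181 196 190 186 181 159 125 105 100  97]
 [ 24  35  63 115 155 163 152 144 137 123 110 104  97  93]
 [ 32  49  65  87 109 118 119 117 113 108 104 100  97 102]
 [ 35  57  70  76  87  99 106 106 105 102  97  95 103 116]
 [ 34  56  71  72  79  92 100 100  98  94  89  94 109 122]]
(188, 193) [ 511.3 -237.9  152.3]
(188, 197) [ 512.9 -239.7  152.3]
(186, 195) [ 511.2 -239.5  152.3]
(190, 195) [ 512.9 -238.2  152.3]
[ 512.1 -237.8  108. ]
```

```bash
cat >> h.py <<'E'
def needle(im,save=None):
    """needle from the scene picture; angle about dial centre on plane z=65, green band centre 1.725"""
    x0,y0,k=268,298,8
    a=cv2.resize(np.ascontiguousarray(im[y0:y0+40,x0:x0+40]),None,fx=k,fy=k,interpolation=cv2.INTER_CUBIC).astype(int)
    f=lambda q:plane("scene",(q[0]+.5)/k-.5+x0,(q[1]+.5)/k-.5+y0,65)[:2]
    r,g,b=a[...,0],a[...,1],a[...,2]
    hub=(a.max(2)<110)&(np.hypot(*(np.indices(r.shape)-np.array([144,156])[:,None,None]))<30)
    C=f(np.argwhere(hub)[:,::-1].mean(0))
    pts=lambda m:np.array([f(q) for q in np.argwhere(m)[:,::-1]])-C
    R=pts((r-g>50)&(r-b>50));R=R[np.linalg.norm(R,axis=1)>8];G=pts((g-r>50)&(g-b>40))
    an=lambda q:np.arctan2(*q.mean(0)[::-1])
    return round(1.725+an(G)-an(R),3),len(R),len(G),C.round(1)
E
python3 - <<'E'
from h import *
print(needle(cv2.imread("pics/scene0.png")[:,:,::-1]),needle(capture("scene")))
E
```

```text
(np.float64(0.699), 766, 1798, array([ 637.2, -232.1])) (np.float64(0.701), 757, 1796, array([ 637.2, -232.2]))
```

{"name": "arm_command", "arguments": {
  "angular": [
    [0,0,0],
    [0,0,0],
    [0,0,0],
    [0,0,0],
    [0,0,0]
  ],
  "translation": [
    [0,0,7],
    [0,0,14],
    [0,0,17],
    [0,0,20],
    [0,0,20]
  ],
  "grip": [0.4,0.4,0.4,0.4,0.4]
}}

```text
time: 6.4
tool_pos: [513.0, -237.1, 129.6]
eef_rot: [1.0, 0.0, -0.001, -0.0]
wrist_force: [-0.8, -0.0, -0.0]
finger_gap: 37.3
gripper_force: 40.5
```

Run:
```python
from h import *
print(needle(capture("scene")));s=sense();print(s["tool_pos"],s["wrist_force"],s["finger_gap"])
```

```text
(np.float64(0.7), 759, 1798, array([ 637.2, -232.1]))
[ 513.21477396 -237.18795296  130.04096222] [-0.16132546  0.83689758 -0.87722368] 37.279755285376154
```

{"name": "arm_command", "arguments": {
  "angular": [
    [0,0,0],
    [0,0,0],
    [0,0,0],
    [0,0,0]
  ],
  "translation": [
    [0,0,2],
    [0,0,4],
    [0,0,6],
    [0,0,6]
  ],
  "grip": [0.4,0.4,0.4,0.4]
}}

```text
time: 6.85
tool_pos: [513.2, -237.1, 124.0]
eef_rot: [1.0, 0.0, -0.0, -0.0]
wrist_force: [-0.6, -0.4, -0.1]
finger_gap: 37.4
gripper_force: 40.5
```

Run:
```python
from h import *
print(needle(capture("scene")));s=sense();print(s["tool_pos"],s["wrist_force"],s["moment"])
```

```text
(np.float64(0.803), 506, 1793, array([ 637.3, -232.1]))
[ 513.28202746 -237.21641264  124.22112178] [ 0.14153946  0.83198963 -0.28894698] [0.0625476  0.01823645 0.01157802]
```

{"name": "arm_command", "arguments": {
  "angular": [
    [0,0,0],
    [0,0,0],
    [0,0,0],
    [0,0,0]
  ],
  "translation": [
    [0,-1.5,0],
    [0,-1.5,0],
    [0,-1.5,0],
    [0,-1.5,0]
  ],
  "grip": [0.4,0.4,0.4,0.4]
}}

```text
time: 7.3
tool_pos: [513.4, -235.8, 124.5]
eef_rot: [1.0, 0.0, 0.0, 0.0]
wrist_force: [0.1, -0.5, -1.3]
finger_gap: 37.2
gripper_force: 40.5
```

Run:
```python
from h import *
print(needle(capture("scene")));s=sense();print(s["tool_pos"],s["wrist_force"],s["moment"])
```

```text
(np.float64(0.702), 751, 1800, array([ 637.2, -232.2]))
[ 513.41507515 -235.82715919  124.47160977] [ 0.09732806  0.60596762 -1.06283307] [ 0.02499678  0.00457627 -0.03705353]
```

{"name": "arm_command", "arguments": {
  "angular": [
    [0,0,0],
    [0,0,0],
    [0,0,0],
    [0,0,0]
  ],
  "translation": [
    [0,0,2],
    [0,0,4],
    [0,0,6],
    [0,0,6]
  ],
  "grip": [0.4,0.4,0.4,0.4]
}}

```text
time: 7.75
tool_pos: [513.1, -235.6, 117.8]
eef_rot: [1.0, -0.0, -0.0, -0.0]
wrist_force: [-1.0, 0.4, -0.4]
finger_gap: 37.3
gripper_force: 40.5
```

Run:
```python
from h import *
print(needle(capture("scene")));s=sense();print(s["tool_pos"],s["wrist_force"],s["moment"])
```

```text
(np.float64(0.7), 756, 1798, array([ 637.2, -232.2]))
[ 513.17812667 -235.68470396  118.02224744] [ 0.06998136  0.41927464 -0.85366242] [-0.01394071  0.00142096 -0.00422394]
```

{"name": "arm_command", "arguments": {
  "angular": [
    [0,0,0],
    [0,0,0],
    [0,0,0],
    [0,0,0],
    [0,0,0]
  ],
  "translation": [
    [0,0,4],
    [0,0,8],
    [0,0,12],
    [0,0,16],
    [0,0,20]
  ],
  "grip": [0.4,0.4,0.4,0.4,0.4]
}}

```text
time: 8.3
tool_pos: [513.3, -235.7, 97.9]
eef_rot: [1.0, -0.0, -0.0, -0.0]
wrist_force: [-0.9, 0.1, -1.3]
finger_gap: 37.4
gripper_force: 40.5
```

Run:
```python
from h import *
print(needle(capture("scene")));s=sense();print(s["tool_pos"],s["wrist_force"],s["moment"])
```

```text
(np.float64(0.701), 767, 1798, array([ 637.2, -232.1]))
[ 512.85152043 -235.49027463   97.10259261] [ 0.03145883  0.30404693 -0.80834632] [ 0.03262445 -0.0266504   0.01243709]
```

{"name": "arm_command", "arguments": {
  "angular": [
    [0,0,0],
    [0,0,0],
    [0,0,0],
    [0,0,0],
    [0,0,0]
  ],
  "translation": [
    [0,0,2],
    [0,0,4],
    [0,0,6],
    [0,0,8],
    [0,0,8]
  ],
  "grip": [0.4,0.4,0.4,0.4,0.4]
}}

```text
time: 8.85
tool_pos: [513.3, -235.8, 90.2]
eef_rot: [1.0, -0.0, -0.0, -0.0]
wrist_force: [-0.7, -0.2, -1.2]
finger_gap: 37.3
gripper_force: 40.5
```

Run:
```python
from h import *
print(needle(capture("scene")));s=sense();print(s["tool_pos"],s["wrist_force"],s["moment"])
```

```text
(np.float64(0.908), 556, 1798, array([ 637.2, -232. ]))
[ 513.34100074 -235.77150886   90.33217013] [-0.10144089 -0.16329279 -1.38479852] [-0.01076897  0.04688726 -0.04718868]
```

{"name": "arm_command", "arguments": {
  "angular": [
    [0,0,0],
    [0,0,0],
    [0,0,0],
    [0,0,0]
  ],
  "translation": [
    [0,0,1.5],
    [0,0,3],
    [0,0,3],
    [0,0,3]
  ],
  "grip": [0.4,0.4,0.4,0.4]
}}

```text
time: 9.3
tool_pos: [513.4, -235.8, 87.5]
eef_rot: [1.0, 0.0, 0.0, 0.0]
wrist_force: [0.8, -0.2, -0.3]
finger_gap: 37.6
gripper_force: 40.5
```

Run:
```python
from h import *
print(needle(capture("scene")));s=sense();print(s["tool_pos"],s["wrist_force"],s["moment"])
```

```text
(np.float64(1.174), 735, 1795, array([ 637.3, -232.2]))
[ 513.43864363 -235.84788144   87.48690324] [-0.7522497  -0.84822237 -0.42871895] [-0.02885439 -0.03258509 -0.01859728]
```

{"name": "arm_command", "arguments": {
  "angular": [
    [0,0,0],
    [0,0,0],
    [0,0,0],
    [0,0,0]
  ],
  "translation": [
    [0,0,0],
    [0,0,0],
    [0,0,0],
    [0,0,0]
  ],
  "grip": [0.0,-0.15,-0.3,-0.3]
}}

```text
time: 9.75
tool_pos: [513.4, -235.8, 87.4]
eef_rot: [1.0, -0.0, 0.0, -0.0]
wrist_force: [-0.7, 0.1, 0.9]
finger_gap: 55.2
gripper_force: 0.0
```

Run:
```python
from h import *
im=capture("scene");print(needle(im));s=sense();print(s["tool_pos"],s["wrist_force"],s["finger_gap"])
```

```text
(np.float64(1.237), 701, 1764, array([ 637.4, -232.3]))
[ 513.39936249 -235.82576032   87.45004856] [ 0.01188709  0.7265552  -0.26308804] 55.75138257697321
```

{"name": "arm_command", "arguments": {
  "angular": [
    [0,0,0],
    [0,0,0],
    [0,0,0],
    [0,0,0],
    [0,0,0]
  ],
  "translation": [
    [0,0,-10],
    [0,0,-30],
    [0,0,-60],
    [0,0,-90],
    [0,0,-90]
  ],
  "grip": [-0.3,-0.3,-0.3,-0.3,-0.3]
}}

```text
time: 10.3
tool_pos: [516.2, -237.5, 184.1]
eef_rot: [1.0, 0.0, 0.005, 0.003]
wrist_force: [0.8, -0.7, 0.2]
finger_gap: 56.0
gripper_force: 0.0
```

Run:
```python
from h import *
im=capture("scene");print(needle(im));s=sense();print(s["tool_pos"],s["wrist_force"],s["finger_gap"])
```

```text
(np.float64(1.242), 776, 1765, array([ 637.4, -232.3]))
[ 515.09966006 -236.84344132  181.41433227] [ 0.18224125 -0.05658557 -0.03383692] 55.17973553942342
```

{"name": "arm_command", "arguments": {
  "angular": [
    [0,0,0],
    [0,0,0],
    [0,0,0],
    [0,0,0],
    [0,0,0]
  ],
  "translation": [
    [9,-40,0],
    [18,-80,0],
    [28,-120,0],
    [37,-160,0],
    [46,-200,0]
  ],
  "grip": [-0.5,-0.5,-0.5,-0.5,-0.5]
}}

```text
time: 10.85
tool_pos: [558.7, -34.1, 176.2]
eef_rot: [1.0, -0.0, -0.001, -0.0]
wrist_force: [0.6, -0.4, 0.4]
finger_gap: 63.5
gripper_force: 0.0
```

{"name": "arm_command", "arguments": {
  "angular": [
    [0,0,0],
    [0,0,0],
    [0,0,0],
    [0,0,0],
    [0,0,0]
  ],
  "translation": [
    [9,-40,20],
    [19,-80,50],
    [29,-115,80],
    [29,-115,110],
    [29,-115,110]
  ],
  "grip": [-0.5,-0.5,-0.5,-0.5,-0.5]
}}

```text
time: 11.35
tool_pos: [583.5, 80.2, 61.0]
eef_rot: [1.0, 0.001, -0.006, 0.0]
wrist_force: [-0.3, -0.1, -0.2]
finger_gap: 63.9
gripper_force: 0.0
```

{"name": "arm_command", "arguments": {
  "angular": [
    [0,0,0],
    [0,0,0]
  ],
  "translation": [
    [0,0,0],
    [0,0,0]
  ],
  "grip": [-0.5,-0.5]
}}

```text
time: 11.55
tool_pos: [589.5, 78.5, 69.2]
eef_rot: [1.0, -0.001, 0.001, 0.0]
wrist_force: [0.4, -0.2, 0.1]
finger_gap: 63.7
gripper_force: 0.0
```

{"name": "arm_command", "arguments": {
  "angular": [
    [0,0,0],
    [0,0,0],
    [0,0,0],
    [0,0,0],
    [0,0,0]
  ],
  "translation": [
    [0,0,15],
    [0,0,30],
    [0,0,40],
    [0,0,45],
    [0,0,45]
  ],
  "grip": [-0.5,-0.5,-0.5,-0.5,-0.5]
}}

```text
time: 12.05
tool_pos: [587.3, 79.1, 20.8]
eef_rot: [1.0, -0.0, -0.001, 0.0]
wrist_force: [0.2, -0.5, -0.0]
finger_gap: 64.2
gripper_force: 0.0
```

{"name": "arm_command", "arguments": {
  "angular": [
    [0,0,0]
  ],
  "translation": [
    [0,0,0]
  ],
  "grip": [-0.5]
}}

```text
time: 12.15
tool_pos: [588.5, 79.2, 22.4]
eef_rot: [1.0, -0.0, -0.0, 0.0]
wrist_force: [0.5, 0.9, -0.1]
finger_gap: 64.3
gripper_force: 0.0
```

{"name": "arm_command", "arguments": {
  "angular": [
    [0,0,0],
    [0,0,0],
    [0,0,0],
    [0,0,0],
    [0,0,0]
  ],
  "translation": [
    [1,0,6],
    [1,0,11],
    [1,0,15],
    [1,0,15],
    [1,0,15]
  ],
  "grip": [-0.5,-0.5,-0.5,-0.2,-0.2]
}}

```text
time: 12.65
tool_pos: [589.2, 79.2, 7.2]
eef_rot: [1.0, 0.0, -0.0, -0.0]
wrist_force: [-0.2, -0.4, -0.3]
finger_gap: 51.3
gripper_force: 0.0
```

{"name": "arm_command", "arguments": {
  "angular": [
    [0,0,0],
    [0,0,0],
    [0,0,0],
    [0,0,0]
  ],
  "translation": [
    [0,0,0],
    [0,0,0],
    [0,0,0],
    [0,0,0]
  ],
  "grip": [0.2,0.4,0.4,0.4]
}}

```text
time: 13.05
tool_pos: [589.9, 79.2, 8.0]
eef_rot: [1.0, -0.0, 0.001, -0.0]
wrist_force: [-0.1, -0.2, 1.6]
finger_gap: 37.2
gripper_force: 40.4
```

{"name": "arm_command", "arguments": {
  "angular": [
    [0,0,0],
    [0,0,0],
    [0,0,0],
    [0,0,0],
    [0,0,0]
  ],
  "translation": [
    [0,0,-15],
    [0,0,-40],
    [0,0,-80],
    [-5,20,-120],
    [-12,50,-150]
  ],
  "grip": [0.4,0.4,0.4,0.4,0.4]
}}

```text
time: 13.55
tool_pos: [578.0, 29.7, 161.0]
eef_rot: [1.0, 0.001, 0.002, -0.0]
wrist_force: [1.0, -1.0, -0.1]
finger_gap: 37.3
gripper_force: 40.3
```

{"name": "arm_command", "arguments": {
  "angular": [
    [0,0,0],
    [0,0,0],
    [0,0,0],
    [0,0,0],
    [0,0,0]
  ],
  "translation": [
    [-10,40,-12],
    [-19,80,-22],
    [-29,120,-22],
    [-39,160,-22],
    [-48,200,-22]
  ],
  "grip": [0.4,0.4,0.4,0.4,0.4]
}}

```text
time: 14.05
tool_pos: [528.5, -172.2, 180.3]
eef_rot: [1.0, 0.0, 0.0, 0.0]
wrist_force: [0.4, 0.2, -1.5]
finger_gap: 37.0
gripper_force: 40.3
```

{"name": "arm_command", "arguments": {
  "angular": [
    [0,0,0],
    [0,0,0],
    [0,0,0],
    [0,0,0],
    [0,0,0]
  ],
  "translation": [
    [-8,30,0],
    [-15,58,0],
    [-15,58,0],
    [-15,58,0],
    [-15,58,0]
  ],
  "grip": [0.4,0.4,0.4,0.4,0.4]
}}

```text
time: 14.55
tool_pos: [514.4, -228.0, 179.6]
eef_rot: [1.0, 0.0, -0.0, -0.0]
wrist_force: [0.2, 0.5, -0.7]
finger_gap: 37.0
gripper_force: 40.3
```

{"name": "arm_command", "arguments": {
  "angular": [
    [0,0,0],
    [0,0,0],
    [0,0,0],
    [0,0,0],
    [0,0,0]
  ],
  "translation": [
    [-1,7.5,20],
    [-1,7.5,40],
    [-1,7.5,45],
    [-1,7.5,45],
    [-1,7.5,45]
  ],
  "grip": [0.4,0.4,0.4,0.4,0.4]
}}

```text
time: 15.05
tool_pos: [514.0, -236.0, 135.4]
eef_rot: [1.0, 0.0, 0.001, 0.0]
wrist_force: [0.5, 0.6, -0.1]
finger_gap: 37.1
gripper_force: 40.3
```

Run:
```python
from h import *
im=capture("scene");print(needle(im));s=sense();print(s["tool_pos"],s["wrist_force"],s["finger_gap"])
f=lambda a:cv2.resize(a,(480,480),interpolation=cv2.INTER_CUBIC)
cv2.imwrite("pics/s5.png",f(im[250:310,220:280])[:,:,::-1])
```

```text
(np.float64(1.24), 775, 1763, array([ 637.4, -232.3]))
[ 514.21707186 -236.254414    135.77333274] [-0.8739786   0.11891497 -0.2852837 ] 36.96928839102645
```

View pics/s5.png

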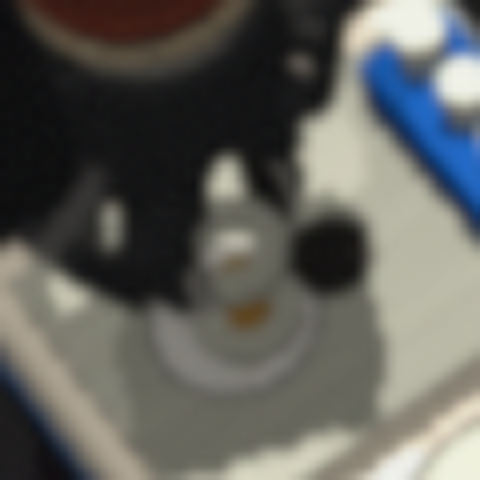

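The ring is held level above the first one, and the pin shows through the bore at about (235,262). I'll descend with a small correction.

{"name": "arm_command", "arguments": {
  "angular": [
    [0,0,0],
    [0,0,0],
    [0,0,0],
    [0,0,0],
    [0,0,0]
  ],
  "translation": [
    [-0.7,-0.5,5],
    [-0.7,-0.5,9],
    [-0.7,-0.5,12],
    [-0.7,-0.5,15],
    [-0.7,-0.5,15]
  ],
  "grip": [0.4,0.4,0.4,0.4,0.4]
}}

```text
time: 15.6
tool_pos: [512.3, -235.6, 118.7]
eef_rot: [1.0, -0.0, -0.001, -0.0]
wrist_force: [-0.3, -0.3, -1.3]
finger_gap: 37.0
gripper_force: 40.3
```

Run:
```python
from h import *
print(needle(capture("scene")));s=sense();print(s["tool_pos"],s["wrist_force"],s["finger_gap"])
```

```text
(np.float64(1.242), 774, 1758, array([ 637.4, -232.3]))
[ 512.46068044 -235.73944141  119.01496385] [0.1043272  0.65382387 0.01881009] 37.19347429893691
```

{"name": "arm_command", "arguments": {
  "angular": [
    [0,0,0],
    [0,0,0],
    [0,0,0],
    [0,0,0],
    [0,0,0]
  ],
  "translation": [
    [0.6,0,4],
    [0.6,0,8],
    [0.6,0,12],
    [0.6,0,15],
    [0.6,0,15]
  ],
  "grip": [0.4,0.4,0.4,0.4,0.4]
}}

```text
time: 16.15
tool_pos: [512.9, -235.5, 103.6]
eef_rot: [1.0, -0.0, -0.001, -0.0]
wrist_force: [-0.2, -0.1, -0.7]
finger_gap: 37.3
gripper_force: 40.3
```

Run:
```python
from h import *
print(needle(capture("scene")));s=sense();print(s["tool_pos"],s["wrist_force"],s["finger_gap"])
```

```text
(np.float64(1.242), 780, 1767, array([ 637.4, -232.3]))
[ 513.04224575 -235.66193515  103.93956777] [ 0.64956005  0.15707702 -0.61996973] 36.950748812322175
```

{"name": "arm_command", "arguments": {
  "angular": [
    [0,0,0],
    [0,0,0],
    [0,0,0],
    [0,0,0],
    [0,0,0]
  ],
  "translation": [
    [0,0,2.5],
    [0,0,5],
    [0,0,7],
    [0,0,9],
    [0,0,9]
  ],
  "grip": [0.4,0.4,0.4,0.4,0.4]
}}

```text
time: 16.7
tool_pos: [513.1, -235.7, 95.1]
eef_rot: [1.0, -0.0, -0.0, -0.0]
wrist_force: [0.4, -0.6, -0.8]
finger_gap: 37.2
gripper_force: 40.4
```

Run:
```python
from h import *
print(needle(capture("scene")));s=sense();print(s["tool_pos"],s["wrist_force"],s["finger_gap"])
```

```text
(np.float64(1.428), 608, 1020, array([ 637.4, -232.4]))
[ 513.16092367 -235.72199891   95.22790033] [-0.430496    0.52082011 -0.69861678] 37.25276262635209
```

{"name": "arm_command", "arguments": {
  "angular": [
    [0,0,0],
    [0,0,0],
    [0,0,0],
    [0,0,0]
  ],
  "translation": [
    [0,0,1.5],
    [0,0,3],
    [0,0,3],
    [0,0,3]
  ],
  "grip": [0.4,0.4,0.4,0.4]
}}

```text
time: 17.15
tool_pos: [513.4, -235.8, 92.5]
eef_rot: [1.0, 0.0, 0.0, 0.0]
wrist_force: [0.5, -0.7, 0.8]
finger_gap: 37.1
gripper_force: 40.4
```

```bash
sed -i 's/    an=lambda/    if G0 is not None: G=G0\n    an=lambda/; s/def needle(im,save=None)/G0=None\ndef needle(im)/; s/return round(1.725/needle.G=G\n    return round(1.725/' h.py
cat >> h.py <<'E'
needle(cv2.imread("pics/scene0.png")[:,:,::-1]);G0=needle.G
E
python3 - <<'E'
from h import *
print(needle(capture("scene")));s=sense();print(s["tool_pos"],s["wrist_force"],s["finger_gap"])
E
```

```text
(np.float64(1.84), 617, 1798, array([ 637.4, -232.6]))
[ 513.34478934 -235.85421788   92.49706944] [-0.3319416  -0.30337722  0.20946133] 37.33726770273214
```

{"name": "arm_command", "arguments": {
  "angular": [
    [0,0,0],
    [0,0,0],
    [0,0,0],
    [0,0,0]
  ],
  "translation": [
    [0,0,0],
    [0,0,0],
    [0,0,0],
    [0,0,0]
  ],
  "grip": [0.0,-0.15,-0.3,-0.3]
}}

```text
time: 17.6
tool_pos: [513.3, -235.8, 92.4]
eef_rot: [1.0, 0.0, 0.0, 0.0]
wrist_force: [0.3, -0.3, 0.4]
finger_gap: 55.6
gripper_force: 0.0
```

{"name": "arm_command", "arguments": {
  "angular": [
    [0,0,0],
    [0,0,0],
    [0,0,0],
    [0,0,0],
    [0,0,0]
  ],
  "translation": [
    [0,0,-10],
    [0,0,-30],
    [0,0,-60],
    [0,0,-90],
    [0,0,-120]
  ],
  "grip": [-0.3,-0.3,-0.3,-0.3,-0.3]
}}

```text
time: 18.1
tool_pos: [513.3, -235.8, 214.5]
eef_rot: [1.0, -0.0, 0.0, 0.0]
wrist_force: [-0.1, -0.5, -0.1]
finger_gap: 55.3
gripper_force: 0.0
```

{"name": "arm_command", "arguments": {
  "angular": [
    [0,0,0],
    [0,0,0],
    [0,0,0],
    [0,0,0],
    [0,0,0]
  ],
  "translation": [
    [-20,-40,0],
    [-40,-80,0],
    [-60,-120,0],
    [-80,-160,0],
    [-80,-160,0]
  ],
  "grip": [-0.3,-0.3,-0.3,-0.3,-0.3]
}}

```text
time: 18.6
tool_pos: [431.7, -72.5, 212.9]
eef_rot: [1.0, 0.002, 0.0, -0.0]
wrist_force: [0.0, -0.2, -0.7]
finger_gap: 55.3
gripper_force: 0.0
```

{"name": "arm_command", "arguments": {
  "angular": [
    [0,0,0],
    [0,0,0],
    [0,0,0]
  ],
  "translation": [
    [0,0,0],
    [0,0,0],
    [0,0,0]
  ],
  "grip": [-0.3,-0.3,-0.3]
}}

```text
time: 18.9
tool_pos: [433.8, -76.7, 212.7]
eef_rot: [1.0, -0.001, 0.0, 0.0]
wrist_force: [0.5, 0.7, 0.5]
finger_gap: 55.3
gripper_force: 0.0
```

Run:
```python
from h import *
im=capture("scene");print(needle(im));s=sense();print(s["tool_pos"],s["finger_gap"])
t=capture("top")
try: print("top",dial(t))
except Exception as e: print(e)
f=lambda a:cv2.resize(a,(400,400),interpolation=cv2.INTER_CUBIC)
cv2.imwrite("pics/s6.png",np.hstack([f(im[250:350,220:320]),f(t[200:300,370:470])])[:,:,::-1])
```

```text
(np.float64(1.767), 562, 1798, array([ 637.4, -232.6]))
[433.69294913 -76.70445734 212.57386859] 54.97212810408401
top (np.float64(1.5957952436597522), array([ 642.67512042, -233.43537677]))
```

View pics/s6.png

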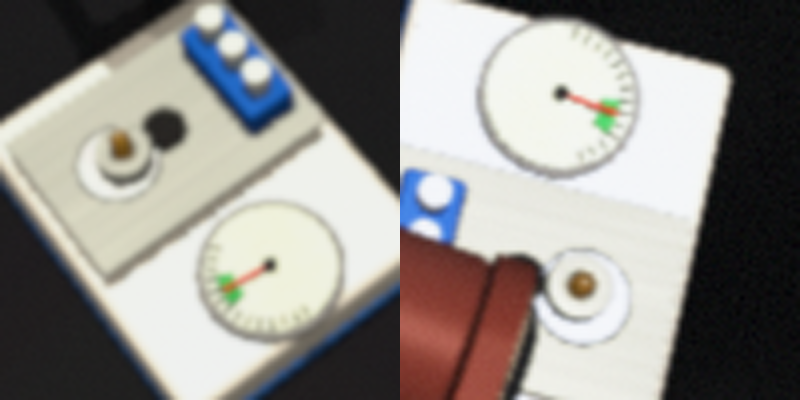

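The needle, ending at about (230,288) and (615,112) in the two crops, stands within the green band. Both rings lie flat, stacked on the pin at about (122,150) and (582,285), and the arm is clear.

```bash
python3 -c "
from cell import *
print(hand_in())"
```

```text
the job is handed in; nothing more can be done
None
```

Two rings are seated on the pin and the needle settled in the green band: about 1.77 rad from the scene camera, with a rougher 1.6 rad from the top view where the needle hides part of the band. The two spare rings were not touched, and I handed the job in at about 19 s.

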